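Draw the oil strainer from the engine case and present it over the drip tray

ROBOT

A 6-joint arm with a two-finger parallel gripper is mounted at the origin on the work surface. World frame = base frame: x ahead of the robot, y to its left, z up, the work surface at z = 0. Lengths are in m, angles in rad, forces in N, time in s.
With the tool pointing down it reaches from about 0.325 to 0.775 m from the base axis. Payload 5.5 kg.
Tool frame: the origin (TCP) lies on the mounting face of the last link; the fingertips stand 182 mm ahead of it and the grasp point (between the pads) lies 163 mm ahead of it; z points along the fingers, x is the direction in which the jaws open and shut, and the axes are right-handed (so a half turn about z gives the same grasp; the last joint's range is limited). The gripper opens to 88 mm and grips with 3 to 60 N. Pads are 20 mm wide; open, the fingers measure 115 mm over their backs; the gripper's body (75 mm by 178 mm) begins 61 mm behind the grasp point.
Start: joints at [1.09, 0.091, 1.231, -0, 1.82, -0.057], TCP at [0.247, 0.547, 0.405] pointing down, gripper open.
Joint ranges: [-2.87, 2.87], [-0.86, 2.18], [0.17, 2.46], [-1.51, 4.65], [0.06, 2.69], [-2.65, 2.65]. Speed limits (rad/s): [2.57, 2.57, 3.01, 3.14, 3.14, 3.14].

INTERFACE

Orientations are given as a rotation vector (axis times angle).
In Python, from bench import r gives the robot as it stands. The module is installed in compiled form; this text tells all that it offers.
- The arm moves only by the tool move_arm, never from a script. Its argument "deltas" is a list of rows, each a list of 3 entries, a list of its own where there are three numbers: the gripper command: -1 is fully open, 1 is shut, values between are in proportion, then the shift along the world's x, y, z in m, then the turn about the world's z in rad. In form: [[grip, [x, y, z], twist], ...]. A call has 1 to 12 rows; each row shifts and turns the commanded pose from where the row before left it; what a row does not reach is not made up. A row lasts 1/10 s, in which the tool goes at most 50 mm and 8.59 degrees, less where a joint would pass 70% of its speed; a pose out of reach is approached as far as the arm can. A call is refused whole if a number of a shift passes 0.05 or a number of a turn 0.15, either way. A call with a gripper value outside its range is refused whole. The fingers move at their own pace and stop on an object; the grip force is fixed at half the most. Time passes only in rows, so rows that do not move let the fingers close. It gives the time, the measured TCP pose, the force and the opening at its end, in the units of the state.
- r.state(): the state, without advancing time (a new reading comes with each control period).
- r.read_camera(name): name is "side" or "top" or "wrist"; returns a dict with "pixels" (420x560x3 uint8, red, green, blue), "vertical_fov" (degrees; the focal length in pixels is half the picture's height over the tangent of half this angle, whatever the lens; pixels are square), "cx", "cy" (the principal point, pixels), "rvec" (rotation vector, rad) and "tvec" (3), from world to camera coordinates, as OpenCV has them. Camera axes: x right, y down, z forward; pixel columns grow to the right and rows downward; lengths in m; the calibration is good to about 2 mm. A picture is of the moment at which its call begins. There is no depth.
- r.finish_job(): hands the job in, once; it reports no verdict.
The state is a dict: "clock": time; "q": joint angles; "joint_velocities": joint speeds; "joint_efforts": joint torques, N m; "tcp_pos": TCP position; "ee_rot": TCP orientation; "wrist_force": force on the tool from outside, world axes, zero at the start; "torque": the same for the moment, N m; "width": finger opening in m.
Only numpy, scipy, OpenCV 4.12 (cv2) and the standard library are available. Lean on these libraries where they do the work, as an engineer would, in place of code of your own. Each camera call takes 0.05 s, during which the arm holds its last target.

TASK

Swing the red clamp lever fully off the engine case's green flap, then lift the flap back past upright so that it stays open, and draw out the strainer plate standing beneath it by its tab. Finish while holding the strainer still and upright in the gripper, centred over the blue drip tray with its broad side along the tray's length, its lower edge some 10 to 15 cm above the table and touching nothing else. Leave the tray and the other things on the bench where they are.

Things in the scene. Friction and masses are not known exactly. Their poses are not given: they have to be found in the camera images.
- case: Cast aluminium engine case fixed on two timber blocks; casting 150 (x) by 140 (y) mm, top rim 142 mm above the table. Origin on the table under its centre, x away from the robot at yaw 0. Well in its top: 90 (x) by 100 (y) mm, centred at x -15, y 0 mm; upper 47 mm free for fingers, below that blocks leave a slot 70 (x) by 13 (y) mm, floor 50 mm above the table, where the strainer stands.
- clamp_pivot (a point): On the upright pivot axis of the clamp lever, at the lever's underside: case x 0, y -85 mm, 150 mm above the table. Fixed to the case, axes as the case's. From here the lever's nose reaches 45 mm and its tail 62 mm the other way; bar 16 mm wide, 8 mm thick.
- clamp (a joint): Red clamp lever, rad. Near 0 = clamped: nose to case +y over the flap's edge, holding it down; tail with knob to case -y. Grows clockwise seen from above: the knob swings towards case -x (the robot). Nose clear of the flap from about 1.1; stop (fully off) 1.7. Light friction, about 1.5 N at the knob; stays where left.
- clamp_knob (a point): Point on the axis of the round upright red knob at the tail of the clamp lever, 60 mm from the pivot: knob 16 mm in diameter, 36 mm tall, this point 22 mm above the lever's upper face and 14 mm below the knob's top. It moves with the lever.
- flap (a joint): Green cover flap over the well, 125 mm (x) by 112 mm (y), 6 mm thick, hinged along its far (case +x) edge. Value in rad: 0 shut, 1.57 upright, stop at 1.9 (leaning back away from the robot). Stiff hinge: stays where left; takes about 3 to 4 N at the handle to lift.
- flap_handle (a point): Centre of the steel bar handle on the flap, a round bar 11 mm in diameter, 70 mm long, parallel to the hinge (case y), standing 35 mm off the flap's upper face, 110 mm from the hinge line; it can turn between two fingers that pinch it across. Moves with the flap.
- flap_hinge (a point): Middle of the flap's hinge line: case x = 55 mm, y = 0, z = 142.5 mm, level with the shut flap's underside; axes as the flap's (same as the case's when shut). The flap turns about this point's y axis.
- strainer: Brass-framed oil strainer plate, hidden under the flap, standing upright in the slot. Mesh frame 64 mm wide (own x) by 8 mm thick (own y) by 50 mm tall, with a flat brass tab 24 mm wide, 8 mm thick, 38 mm tall on top: 88 mm in all, about 60 to 130 g. Origin at the centre of its underside, z up towards the tab. In the slot its x is along the case's x, its tab top 4 mm below the case's rim.
- strainer_tab (a point): Point in the strainer's tab to pinch across its 8 mm thickness (own y): on its centre line, 75 mm above the underside, 13 mm below the tab's top. Axes as the strainer's.
- tray: Empty blue drip tray, loose on the table, 200 mm long (own x) by 110 mm wide (own y), 22 mm high, walls 4 mm. Origin at the centre of its underside. To the left or right of the engine case.
- bin: Bystander: yellow two-compartment parts bin with bolts, 150 by 110 by 45 mm, origin under its centre; on the side where the tray is not.
- mallet: Bystander: soft-face mallet with a wooden handle lying on the table, head 100 mm wide, 38 mm in diameter, handle 220 mm along its own -x; origin on the table under the head.
- gear: Bystander: loose steel gear, 80 mm across, 26 mm high at the hub; origin under its centre.
- can: Bystander: red-labelled can, 60 mm in diameter, 130 mm tall; origin under its centre.
Things that resemble listed ones, but are neither listed nor needed, are in the scene too. What is meant by the tray is not black, brown or white, and is the larger of those in its own colour.

How it is judged:
By the outcome, as a careful person would: the job done as asked, in the order asked, and still so for the second after the job is handed in, while the arm keeps its last pose, push and grip.
It also fails if it takes over 69 s, if anything falls off the work surface, if the arm or the gripper's body presses on something with over 40 N, if the wrist force passes 120 N, or if a joint passes its speed limit or range.

## Working session

There is one attempt and no reset: what is moved stays moved. The work goes in short steps, Python scripts to look and compute and a tool call to move; the robot and the scene stay as the last step left them, time stands still between calls to the robot, and variables do not carry over. Pictures are saved under pics/ and viewed, and the job is handed in when it is done.

Besides the shell and the picture viewer there is one more tool, called after "Call:" as name(argument=value, ...) on one line, values as JSON. move_arm: Moves the arm, as the interface text tells. Its arguments: {"type":"object","properties":{"deltas":{"type":"array","items":{"type":"array"}}},"required":["deltas"]}

```bash
mkdir -p pics
cat > h.py <<'E'
import numpy as np, cv2
from bench import r
def snap(name,fn):
    c=r.read_camera(name); cv2.imwrite('pics/'+fn,c['pixels'][:,:,::-1]); 
    f=210/np.tan(np.radians(c['vertical_fov'])/2)
    R=cv2.Rodrigues(np.array(c['rvec'],float))[0]; t=np.array(c['tvec'],float).ravel()
    np.savez('pics/'+fn+'.npz',K=np.array([[f,0,c['cx']],[0,f,c['cy']],[0,0,1]]),R=R,t=t)
def load(fn):
    d=np.load('pics/'+fn+'.npz'); return d['K'],d['R'],d['t']
def back(fn,u,v,z):
    K,R,t=load(fn); d=R.T@np.linalg.solve(K,[u,v,1]); o=-R.T@t
    return o+d*(z-o[2])/d[2]
def proj(fn,P):
    K,R,t=load(fn); p=K@(R@np.array(P,float)+t); return p[:2]/p[2]
def grasp():
    s=r.state(); R=cv2.Rodrigues(np.array(s['ee_rot'],float))[0]
    return np.array(s['tcp_pos'])+R[:,2]*.163, R
E
python3 - <<'E'
from h import *
for n in('side','top','wrist'): snap(n,n+'0.png'); print(n,load(n+'0.png')[0][0,0],-load(n+'0.png')[1].T@load(n+'0.png')[2])
s=r.state(); print(s); print(grasp())
E
```

```text
side 502.65873793097904 [ 0.26149847 -0.96730556  1.19142394]
top 390.6983997518032 [0.35822011 0.09697671 1.31368022]
wrist 294.57695310823755 [0.18215064 0.57617075 0.38434106]
{'clock': 0.15, 'q': array([ 1.09032634e+00,  9.16804972e-02,  1.23159064e+00, -2.61123040e-05,
        1.81978188e+00, -5.67140564e-02]), 'joint_velocities': array([-0.0003378 , -0.00123676, -0.00405691,  0.00037902,  0.00076818,
        0.00021196]), 'joint_efforts': array([ 1.98768234e-03, -4.47045922e+01, -4.06906021e+01,  6.99860486e-02,
        2.75316410e-02, -1.00911061e-04]), 'tcp_pos': array([0.24674885, 0.54696961, 0.40378019]), 'ee_rot': array([ 2.63830608e+00,  1.70419190e+00, -1.97423922e-03]), 'wrist_force': array([-0.6639837 ,  0.06801448,  0.10429216]), 'torque': array([ 0.00369941, -0.00792027,  0.03535139]), 'width': 0.08745004446360917}
(array([0.24664249, 0.54675662, 0.24078036]), array([[ 4.11192440e-01,  9.11548326e-01, -6.52532991e-04],
       [ 9.11547392e-01, -4.11192954e-01, -1.30671586e-03],
       [-1.45945162e-03, -5.75030643e-05, -9.99998933e-01]]))
```

View pics/top0.png

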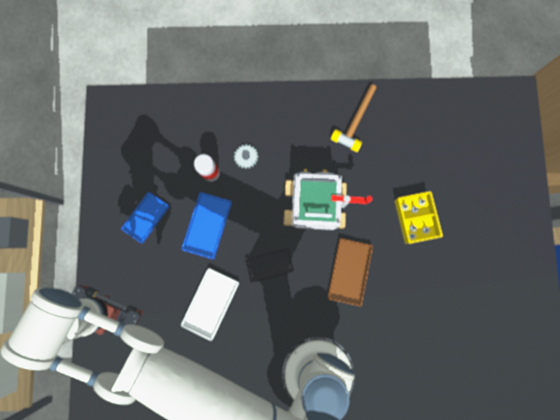

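View pics/side0.png

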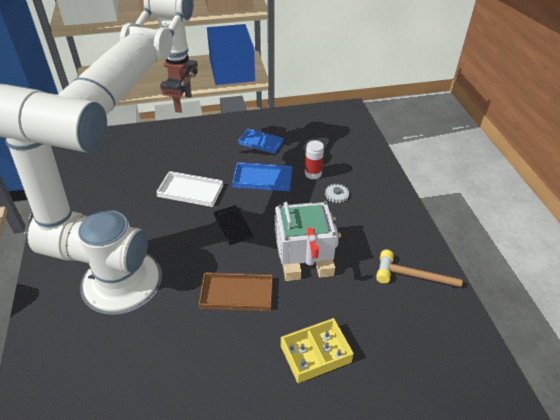

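View pics/wrist0.png

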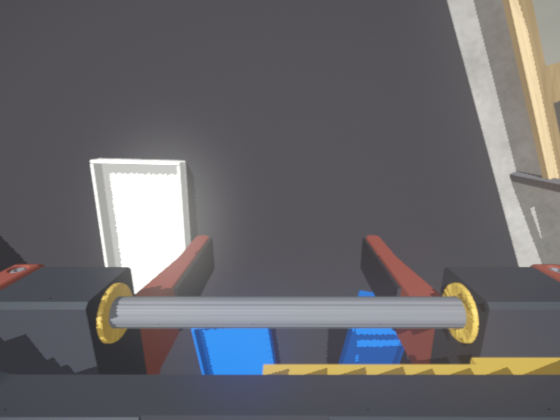

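Candidate trays: large blue (top 207,226), small blue (146,218), white (211,303), brown (350,272). The large blue one matches the description. I'll check it and the case in close crops.

Run:
```python
import cv2,numpy as np
a=cv2.imread('pics/top0.png');b=cv2.imread('pics/side0.png')
c1=cv2.resize(a[160:240,270:380],None,fx=7,fy=7,interpolation=cv2.INTER_CUBIC)
c2=cv2.resize(b[190:290,260:360],None,fx=6,fy=6,interpolation=cv2.INTER_CUBIC)
c3=cv2.resize(a[180:270,110:240],None,fx=6,fy=6,interpolation=cv2.INTER_CUBIC)
for i,c in enumerate((c1,c2,c3)): cv2.imwrite(f'pics/crop{i}.png',c)
```

```text
(no output)
```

View pics/crop0.png

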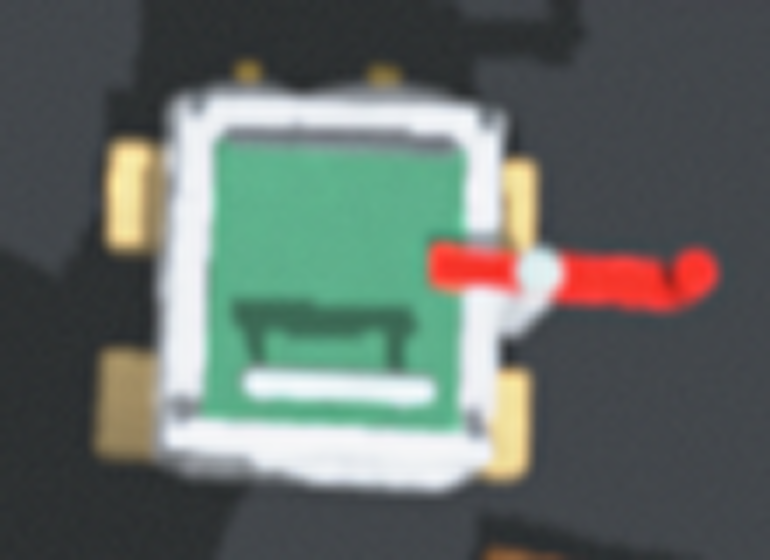

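View pics/crop1.png

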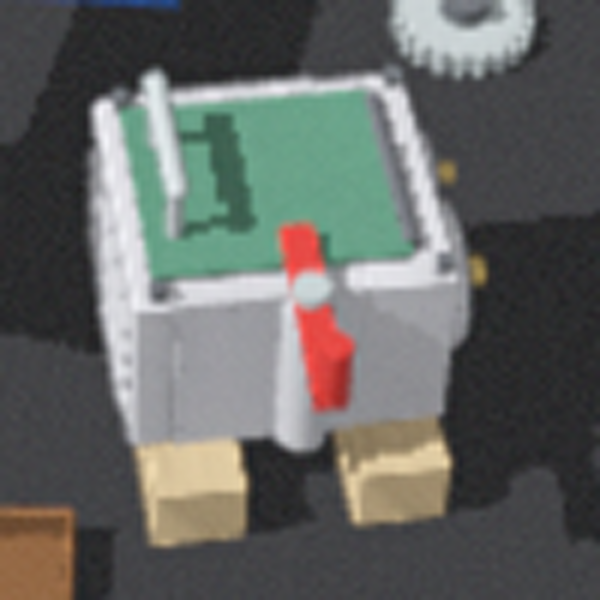

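View pics/crop2.png

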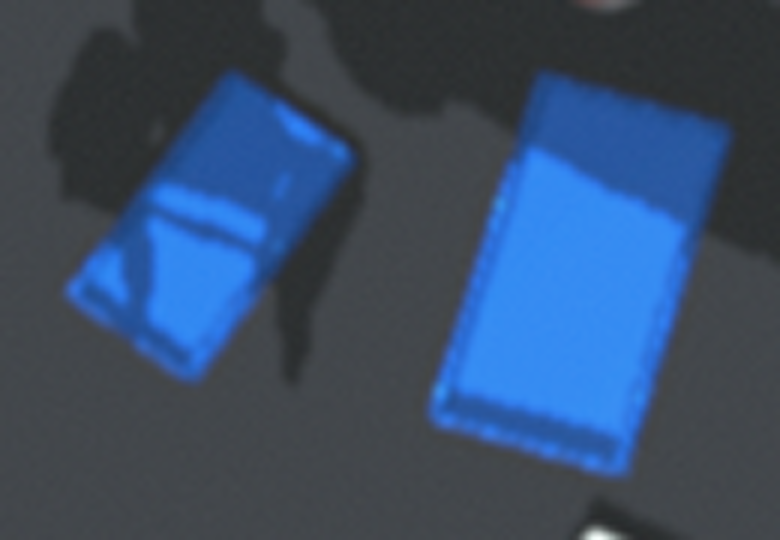

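```bash
cat > fit.py <<'E'
from h import *
from scipy.optimize import least_squares
def T(c,x,y): 
    a=c[2]; return np.array([c[0]+np.cos(a)*x-np.sin(a)*y, c[1]+np.sin(a)*x+np.cos(a)*y])
def px0(p): return (np.array(p)+.5)/7-.5+[270,160]
def px1(p): return (np.array(p)+.5)/6-.5+[260,190]
top=[((55,56,148.5),(217,140)),((-70,56,148.5),(203,418)),((-70,-56,148.5),(460,430)),((55,-56,148.5),(467,152)),((-55,35,184),(245,384)),((-55,-35,184),(435,390))]
side=[((-70,-56,148.5),(150,278)),((55,-56,148.5),(416,250)),((55,56,148.5),(366,92)),((-70,56,148.5),(118,107)),((-55,35,184),(154,78)),((-55,-35,184),(178,188))]
def P(c,m): m=np.array(m)/1000; return [*T(c,m[0],m[1]),m[2]]
def res(c):
    return np.concatenate([proj('top0.png',P(c,m))-px0(p) for m,p in top]+[proj('side0.png',P(c,m))-px1(p) for m,p in side])
if __name__=='__main__':
    s=least_squares(res,[.5,-.0,0],loss='soft_l1'); c=s.x; print(c); print(res(c).reshape(-1,2).round(1))
    np.save('case.npy',c)
    k=back('top0.png',*px0((697,270)),.194); print('knobtop',k)
    pv=T(c,0,-.085); print('pivot',pv,'handle',T(c,-.055,0))
    d=k[:2]-pv; print(np.linalg.norm(d),'lever angle', -(np.arctan2(d[1],d[0])-c[2]+np.pi/2))
    # tray corners
    pc=[(np.array(p)+.5)/6-.5+[110,180] for p in [(545,70),(732,127),(625,475),(432,420)]]
    q=np.array([back('top0.png',*p,.022)[:2] for p in pc]); print(q, q.mean(0))
    print([np.linalg.norm(q[i]-q[i-1]) for i in range(4)])
    d=(q[0]+q[1]-q[2]-q[3]); print('tray yaw',np.arctan2(d[1],d[0]))
    # side check of tray
    print(proj('side0.png',[*q.mean(0),.0]))
    for n,p,z in (('can',(206,166),.13),('bin',(419,217),.045),('smallblue',(146,218),.02),('gear',(246,156),.02)): print(n,back('top0.png',*p,z))
E
python3 fit.py
```

```text
[ 0.5501883  -0.00444919 -0.06798091]
[[-0.5 -0.9]
 [-0.4  0.2]
 [ 0.3  0.4]
 [ 0.6 -0.8]
 [ 1.4 -1. ]
 [-1.7 -0.6]
 [-0.3 -0.1]
 [-0.5  0.3]
 [-0.  -1.1]
 [-0.5  0.3]
 [-0.2  1. ]
 [-0.5  0.2]]
knobtop [ 0.53794865 -0.14911896  0.194     ]
pivot [ 0.54441438 -0.08925286] handle [ 0.49531534 -0.00071312]
0.060214245838401466 lever angle 0.03960520025479619
[[0.59915311 0.37831721]
 [0.56493042 0.27331005]
 [0.37307798 0.33178465]
 [0.40481698 0.43826688]] [0.48549462 0.3554197 ]
[np.float64(0.20337279864371965), np.float64(0.110443188990785), np.float64(0.20056579701952168), np.float64(0.11111178566355319)]
tray yaw -0.29754539442768435
[261.6450821  179.05405542]
can [0.65847092 0.33833028 0.13      ]
bin [ 0.49679688 -0.34098037  0.045     ]
smallblue [0.51197676 0.55994719 0.02      ]
gear [0.71874531 0.22454472 0.02      ]
```

The crop confirms the larger blue tray (measured 0.20 x 0.11 m). The case fits to about 1 px and the knob lies 60 mm from the pivot, as described. I'm moving to above the knob.

Call:
move_arm(deltas=[[0.1,[0.016,-0.039,0.003],-0.1],[0.1,[0.016,-0.039,0.003],-0.1],[0.1,[0.016,-0.039,0.003],-0.1],[0.1,[0.016,-0.039,0.003],-0.1],[0.1,[0.016,-0.039,0.003],-0.1],[0.1,[0.016,-0.039,0.003],-0.1],[0.1,[0.016,-0.039,0.003],-0.1],[0.1,[0.016,-0.039,0.003],-0.1],[0.1,[0.016,-0.039,0.003],-0.1],[0.1,[0.016,-0.039,0.003],-0.1],[0.1,[0.016,-0.039,0.003],-0.1],[0.1,[0.016,-0.039,0.003],-0.1]])

```text
clock: 1.35
tcp_pos: [0.4389, 0.0772, 0.4406]
ee_rot: [-3.14, 0.09, -0.0]
wrist_force: [-0.6, 0.6, -0.3]
width: 0.0398
```

Call:
move_arm(deltas=[[0.1,[0.016,-0.038,0],-0.1],[0.1,[0.016,-0.038,0],-0.1],[0.1,[0.016,-0.038,0],-0.1],[0.1,[0.016,-0.038,0],-0.1],[0.1,[0.016,-0.038,0],-0.1],[0.1,[0.016,-0.038,0],-0.05],[0.1,[0,0,0],0],[0.1,[0,0,0],0],[0.1,[0,0,0],0]])

```text
clock: 2.25
tcp_pos: [0.5345, -0.1483, 0.4407]
ee_rot: [-3.0, 0.931, 0.0]
wrist_force: [-0.8, 0.0, -0.2]
width: 0.0395
```

Run:
```python
from h import *
p,R=grasp(); print(p,R[:,0],r.state()['wrist_force'],r.state()['width'],r.state()['clock'])
for n in('top','wrist'):
    snap(n,n+'1.png')
print(proj('wrist1.png',[.538,-.149,.194]))
```

```text
[ 0.53452832 -0.14820478  0.27772745] [ 8.24340287e-01 -5.66094531e-01 -2.72057058e-04] [-0.77900111  0.0450486  -0.17673115] 0.03947772419507072 2.25
[291.05520742 218.1493069 ]
```

View pics/wrist1.png

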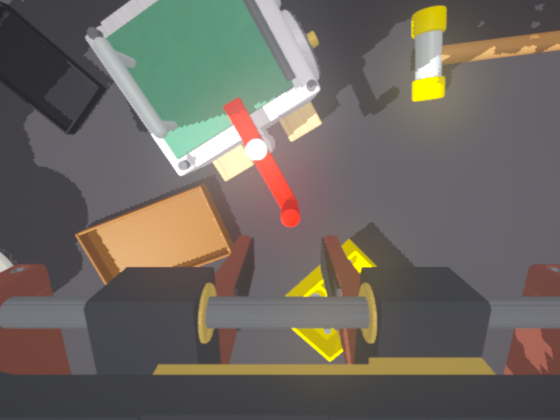

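The wrist view shows the knob top at (291,214), and I predicted (291,218). The knob sits between the fingers, so I'll descend and pinch it.

Call:
move_arm(deltas=[[0.1,[0.003,-0.001,-0.02],0],[0.1,[0,0,-0.02],0],[0.1,[0,0,-0.02],0],[0.1,[0,0,-0.02],0],[0.1,[0,0,-0.013],0],[0.1,[0,0,0],0],[1,[0,0,0],0],[1,[0,0,0],0],[1,[0,0,0],0],[1,[0,0,0],0]])

```text
clock: 3.35
tcp_pos: [0.5378, -0.1498, 0.3488]
ee_rot: [-2.999, 0.932, -0.002]
wrist_force: [-0.7, 2.7, 2.5]
width: 0.0155
```

Run:
```python
from h import *
p,R=grasp(); s=r.state(); print(p,s['wrist_force'],s['width'],s['clock'])
from fit import T
c=np.load('case.npy')
pv=T(c,0,-.085)
prev=None
for a in np.append(np.arange(0.04,1.7,.1),[1.72]):
    k=T(c,-.06*np.sin(a),-.085-.06*np.cos(a)); print(round(a,2),k.round(4), None if prev is None else (k-prev).round(4)); prev=k
```

```text
[ 0.5380516  -0.14980551  0.18581178] [-0.67527516  2.72739375  2.46424491] 0.015495589600918633 3.35
0.04 [ 0.5379 -0.1489] None
0.14 [ 0.532 -0.148] [-0.0059  0.0009]
0.24 [ 0.5262 -0.1464] [-0.0058  0.0015]
0.34 [ 0.5206 -0.1443] [-0.0056  0.0021]
0.44 [ 0.5152 -0.1417] [-0.0054  0.0027]
0.54 [ 0.5101 -0.1385] [-0.0051  0.0032]
0.64 [ 0.5054 -0.1348] [-0.0047  0.0037]
0.74 [ 0.501  -0.1307] [-0.0044  0.0041]
0.84 [ 0.4971 -0.1262] [-0.0039  0.0045]
0.94 [ 0.4937 -0.1213] [-0.0034  0.0049]
1.04 [ 0.4907 -0.116 ] [-0.0029  0.0052]
1.14 [ 0.4883 -0.1105] [-0.0024  0.0055]
1.24 [ 0.4865 -0.1048] [-0.0018  0.0057]
1.34 [ 0.4852 -0.099 ] [-0.0013  0.0059]
1.44 [ 0.4845 -0.093 ] [-0.0007  0.006 ]
1.54 [ 0.4845 -0.087 ] [-0.0001  0.006 ]
1.64 [ 0.485 -0.081] [0.0005 0.006 ]
1.72 [ 0.4858 -0.0763] [0.0008 0.0047]
```

Pinched at 15.5 mm. Now I'll swing it along the arc.

Call:
move_arm(deltas=[[1,[-0.006,0.001,0],0],[1,[-0.006,0.0015,0],0],[1,[-0.0055,0.002,0],0],[1,[-0.0055,0.0025,0],0],[1,[-0.005,0.003,0],0],[1,[-0.005,0.0035,0],0],[1,[-0.0045,0.004,0],0],[1,[-0.004,0.0045,0],0],[1,[-0.0035,0.005,0],0]])

```text
clock: 4.25
tcp_pos: [0.492, -0.125, 0.3488]
ee_rot: [2.993, -0.937, 0.005]
wrist_force: [-0.6, -7.8, 2.1]
width: 0.0155
```

Call:
move_arm(deltas=[[1,[-0.003,0.005,0],0],[1,[-0.0025,0.0055,0],0],[1,[-0.002,0.0055,0],0],[1,[-0.0015,0.006,0],0],[1,[-0.001,0.006,0],0],[1,[0,0.006,0],0],[1,[0.0005,0.006,0],0],[1,[0.001,0.005,0],0],[1,[0,0.002,0],0],[1,[0,0,0],0],[1,[0,0,0],0]])

```text
clock: 5.35
tcp_pos: [0.4844, -0.0762, 0.3486]
ee_rot: [3.0, -0.933, 0.004]
wrist_force: [1.5, -3.1, 5.4]
width: 0.0154
```

Run:
```python
from h import *
p,R=grasp(); s=r.state(); print(p,s['wrist_force'],s['width'],s['clock'])
snap('wrist','wrist2.png')
snap('side','side2.png')
a=cv2.imread('pics/side2.png'); cv2.imwrite('pics/side2c.png',cv2.resize(a[170:290,240:380],None,fx=5,fy=5,interpolation=cv2.INTER_CUBIC))
```

```text
[ 0.48474571 -0.0763631   0.18561066] [ 1.49116141 -3.12419481  5.352917  ] 0.015360483977465327 5.35
```

View pics/wrist2.png

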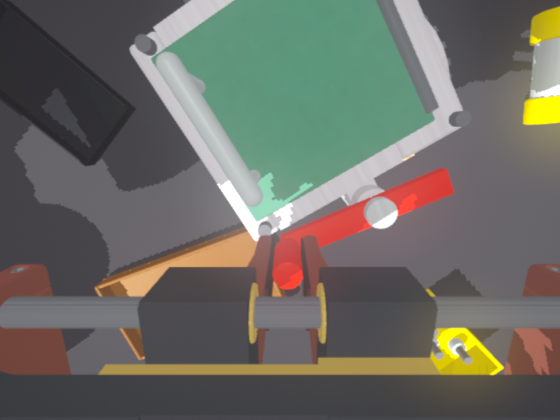

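View pics/side2c.png

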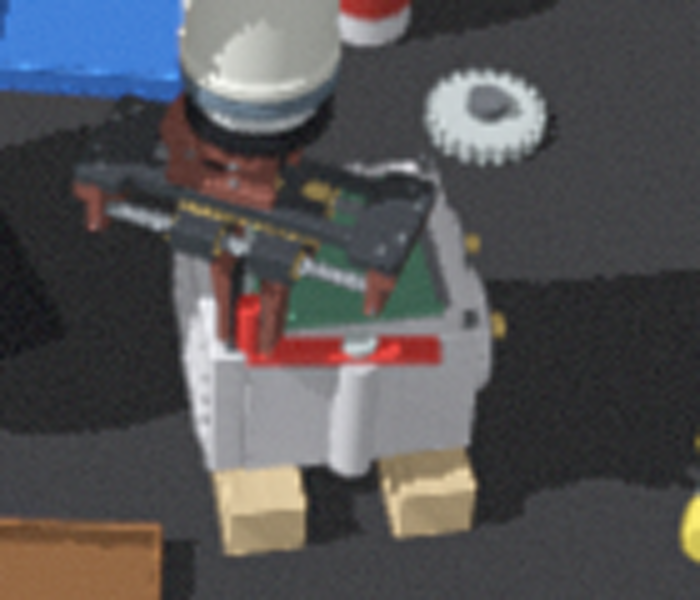

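The lever now lies along the case's near edge. I'll push a little further to feel the stop.

Call:
move_arm(deltas=[[1,[0.0,0.003,0],0],[1,[0.0,0.003,0],0],[1,[0,0,0],0],[1,[0,0,0],0]])

```text
clock: 5.85
tcp_pos: [0.4845, -0.0733, 0.3486]
ee_rot: [2.99, -0.937, 0.009]
wrist_force: [2.9, -20.2, 3.4]
width: 0.0154
```

20 N at the knob means the lever is on its stop. I'll release, rise, and move over the handle.

Call:
move_arm(deltas=[[0.1,[0,-0.003,0],0],[0.1,[0,0,0],0],[0.1,[0,0,0],0],[0.1,[0,0,0.02],0],[0.1,[0,0,0.03],0],[0.1,[0,0,0.03],0],[-0.14,[0.002,0.018,0],0.135],[-0.14,[0.003,0.018,0],0.135],[-0.14,[0.003,0.018,0],0.135],[-0.14,[0.002,0.018,0],0.13],[-0.14,[0,0,0],0],[-0.14,[0,0,0],0]])

```text
clock: 7.05
tcp_pos: [0.4942, -0.0007, 0.4272]
ee_rot: [-3.14, 0.109, 0.002]
wrist_force: [0.1, 0.3, -0.8]
width: 0.05
```

Run:
```python
from h import *
p,R=grasp(); s=r.state(); print(p,R[:,0],s['wrist_force'],s['width'],s['clock'])
snap('wrist','wrist3.png');
from fit import T
c=np.load('case.npy')
for m in ((-.055,.035,.184),(-.055,-.035,.184),(-.0595,-.077,.194)): print(proj('wrist3.png',[*T(c,*m[:2]),m[2]]))
```

```text
[ 0.49401526 -0.00073561  0.26421294] [ 0.99757827 -0.06954457 -0.0010705 ] [ 0.07511945  0.30083851 -0.84897581] 0.04996194425620095 7.05
[288.77246098 177.02971828]
[288.78439932 260.9718004 ]
[283.42798203 312.50430049]
```

View pics/wrist3.png

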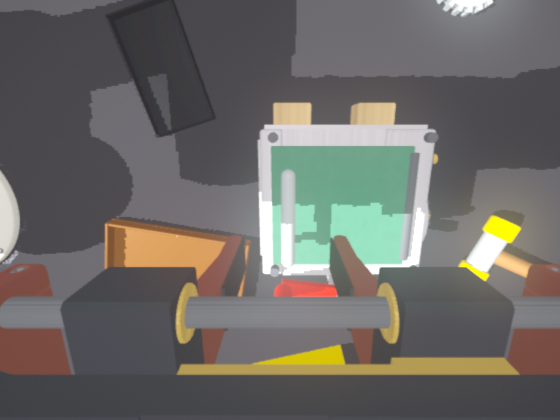

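The handle appears at (288,172–268), which matches the prediction and lies between the fingers. Descending to pinch it.

Call:
move_arm(deltas=[[-0.14,[0.001,0,-0.02],0],[-0.14,[0,0,-0.02],0],[-0.14,[0,0,-0.02],0],[-0.14,[0,0,-0.02],0],[-0.14,[0,0,0],0],[1,[0,0,0],0],[1,[0,0,0],0],[1,[0,0,0],0],[1,[0,0,0],0]])

```text
clock: 8.0
tcp_pos: [0.4954, -0.0011, 0.3487]
ee_rot: [3.14, -0.107, 0.003]
wrist_force: [-0.1, 0.3, 0.1]
width: 0.0213
```

Run:
```python
from h import *
p,R=grasp(); s=r.state(); print(p,s['wrist_force'],s['width'],s['clock'])
c=np.load('case.npy'); rr=np.hypot(.11,.041); b=np.arctan2(.041,.11)
n=22; th=np.linspace(0,1.85,n+1); prev=None
for t in th:
    dx=.055-rr*np.cos(t+b); q=np.array([c[0]+np.cos(c[2])*dx,c[1]+np.sin(c[2])*dx,.1425+rr*np.sin(t+b)])
    print(round(t,2),q.round(4),None if prev is None else ((q-prev)*1000).round(1)); prev=q
```

```text
[ 0.49561202 -0.00114132  0.18567015] [-0.06510811  0.30262145  0.09355168] 0.02125259145186726 8.0
0.0 [ 0.4953 -0.0007  0.1835] None
0.08 [ 0.4991 -0.001   0.1926] [ 3.8 -0.3  9.1]
0.17 [ 0.5037 -0.0013  0.2013] [ 4.6 -0.3  8.7]
0.25 [ 0.509  -0.0016  0.2097] [ 5.3 -0.4  8.3]
0.34 [ 0.515  -0.0021  0.2175] [ 6.  -0.4  7.8]
0.42 [ 0.5216 -0.0025  0.2248] [ 6.6 -0.4  7.3]
0.5 [ 0.5288 -0.003   0.2316] [ 7.2 -0.5  6.7]
0.59 [ 0.5365 -0.0035  0.2377] [ 7.7 -0.5  6.1]
0.67 [ 0.5447 -0.0041  0.2431] [ 8.2 -0.6  5.4]
0.76 [ 0.5534 -0.0047  0.2478] [ 8.6 -0.6  4.7]
0.84 [ 0.5624 -0.0053  0.2518] [ 9.  -0.6  4. ]
0.92 [ 0.5717 -0.0059  0.255 ] [ 9.3 -0.6  3.2]
1.01 [ 0.5812 -0.0066  0.2574] [ 9.5 -0.7  2.4]
1.09 [ 0.5909 -0.0072  0.259 ] [ 9.7 -0.7  1.6]
1.18 [ 0.6008 -0.0079  0.2598] [ 9.8 -0.7  0.8]
1.26 [ 0.6106 -0.0086  0.2598] [ 9.8 -0.7 -0.1]
1.35 [ 0.6204 -0.0092  0.2589] [ 9.8 -0.7 -0.9]
1.43 [ 0.6301 -0.0099  0.2572] [ 9.7 -0.7 -1.7]
1.51 [ 0.6396 -0.0105  0.2547] [ 9.5 -0.6 -2.5]
1.6 [ 0.6489 -0.0112  0.2514] [ 9.3 -0.6 -3.3]
1.68 [ 0.6579 -0.0118  0.2473] [ 9.  -0.6 -4.1]
1.77 [ 0.6665 -0.0124  0.2425] [ 8.6 -0.6 -4.8]
1.85 [ 0.6746 -0.0129  0.2369] [ 8.2 -0.6 -5.5]
```

Call:
move_arm(deltas=[[1,[0,0,0],0],[1,[0,0,0],0],[1,[0,0,0],0]])

```text
clock: 8.3
tcp_pos: [0.4947, -0.001, 0.3481]
ee_rot: [3.14, -0.107, -0.003]
wrist_force: [-5.2, 0.0, 3.5]
width: 0.0101
```

Gripped at about 10 mm, so the bar is held. Lifting along the arc.

Call:
move_arm(deltas=[[1,[0.004,0,0.009],0],[1,[0.0045,0,0.0085],0],[1,[0.0055,-0.001,0.0085],0],[1,[0.006,0,0.008],0],[1,[0.0065,-0.001,0.007],0],[1,[0.007,0,0.0065],0],[1,[0.008,-0.001,0.006],0]])

```text
clock: 9.0
tcp_pos: [0.5348, -0.0038, 0.4035]
ee_rot: [-3.14, 0.107, 0.009]
wrist_force: [-17.4, 1.6, 14.0]
width: 0.0105
```

Run:
```python
from h import *
p,R=grasp(); s=r.state(); print(p,s['wrist_force'],s['width'],s['clock'])
snap('side','side4.png')
a=cv2.imread('pics/side4.png'); cv2.imwrite('pics/side4c.png',cv2.resize(a[150:290,240:400],None,fx=4,fy=4,interpolation=cv2.INTER_CUBIC))
```

```text
[ 0.53383031 -0.00379474  0.24048231] [-17.43782531   1.60834803  14.02436756] 0.010470562904908857 9.0
```

View pics/side4c.png

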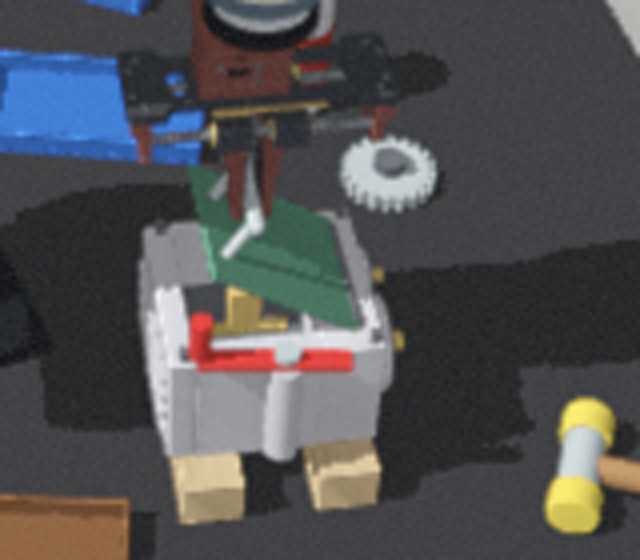

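The flap is rising with the bar still held. The force shows I'm pressing inward by about 4 mm, so I'll widen the arc and carry on.

Call:
move_arm(deltas=[[1,[0.005,-0.0005,0.008],0],[1,[0.0085,-0.0005,0.005],0],[1,[0.009,-0.0005,0.0045],0],[1,[0.0095,-0.0005,0.0035],0],[1,[0.0095,-0.0005,0.0025],0],[1,[0.01,-0.0005,0.0015],0],[1,[0.01,-0.0005,0.001],0]])

```text
clock: 9.75
tcp_pos: [0.598, -0.008, 0.4287]
ee_rot: [3.138, -0.108, -0.0]
wrist_force: [-4.7, -1.3, 0.9]
width: 0.0104
```

Call:
move_arm(deltas=[[1,[0.0095,-0.0005,0],0],[1,[0.0095,-0.001,-0.0005],0],[1,[0.0095,-0.0005,-0.0015],0],[1,[0.009,-0.0005,-0.002],0],[1,[0.009,-0.0005,-0.003],0],[1,[0.0085,-0.001,-0.0035],0]])

```text
clock: 10.35
tcp_pos: [0.6539, -0.0119, 0.4162]
ee_rot: [3.139, -0.108, -0.001]
wrist_force: [-3.6, -2.1, 3.2]
width: 0.0103
```

Run:
```python
from h import *
p,R=grasp(); s=r.state(); print(p,s['wrist_force'],s['width'],s['clock'])
snap('side','side5.png')
a=cv2.imread('pics/side5.png'); cv2.imwrite('pics/side5c.png',cv2.resize(a[150:290,240:400],None,fx=4,fy=4,interpolation=cv2.INTER_CUBIC))
```

```text
[ 0.65377799 -0.01200326  0.25323472] [-3.57785482 -2.12335938  3.24528714] 0.010262508466458336 10.35
```

View pics/side5c.png

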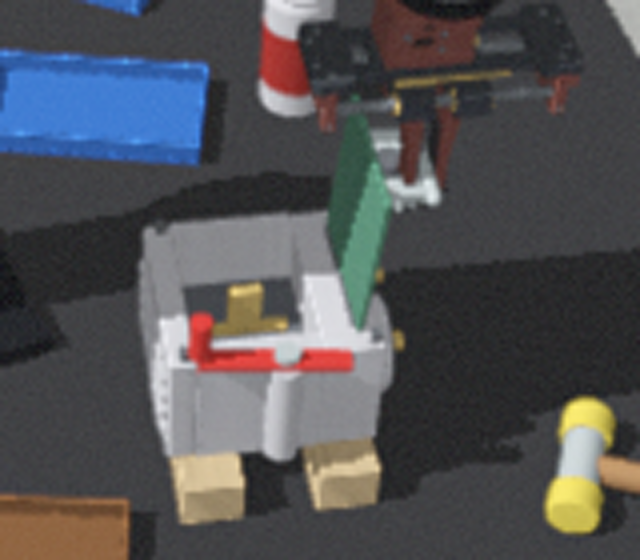

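Those fingers are on the handle beyond the flap, and the outer face now points away, as it should. The flap is just past upright and the strainer tab is exposed at (245,305) in the crop. Leaning the flap further back.

Call:
move_arm(deltas=[[1,[0.0075,-0.0005,-0.0035],0],[1,[0.0075,-0.0005,-0.0045],0],[1,[0.007,-0.0005,-0.005],0],[1,[0,0,0],0],[1,[0,0,0],0]])

```text
clock: 10.9
tcp_pos: [0.6759, -0.0134, 0.403]
ee_rot: [3.139, -0.107, 0.002]
wrist_force: [1.9, -5.4, -1.5]
width: 0.0106
```

Run:
```python
from h import *
p,R=grasp(); s=r.state(); print(p,s['wrist_force'],s['width'],s['clock'])
```

```text
[ 0.67604013 -0.01347986  0.23996624] [ 1.89406094 -5.36684619 -1.51066473] 0.01059262121981837 10.9
```

Call:
move_arm(deltas=[[0.41,[0,0,0],0],[0.41,[0,0,0],0],[0.41,[0,0,0],0],[0.41,[0.001,0,0.012],0],[0.41,[0.002,0,0.015],0],[0.41,[0,0,0.02],0],[0.41,[0,0,0.04],0],[0.41,[0,0,0.04],0],[0.41,[-0.04,0,0],0],[0.41,[-0.04,0,0],0],[0.41,[0,0,0],0]])

```text
clock: 12.0
tcp_pos: [0.5951, -0.0127, 0.5321]
ee_rot: [-3.14, 0.106, 0.001]
wrist_force: [-0.2, -0.5, 0.2]
width: 0.0261
```

Run:
```python
from h import *
p,R=grasp(); s=r.state(); print(p,s['wrist_force'],s['width'],s['clock'])
snap('side','side6.png'); snap('top','top6.png'); snap('wrist','wrist6.png')
a=cv2.imread('pics/side6.png'); cv2.imwrite('pics/side6c.png',cv2.resize(a[150:290,240:400],None,fx=5,fy=4*5/4,interpolation=cv2.INTER_CUBIC)[:600])
```

```text
[ 0.59498699 -0.01261242  0.36910293] [-0.24329149 -0.45453123  0.17747454] 0.026141723405162475 12.0
```

View pics/side6c.png

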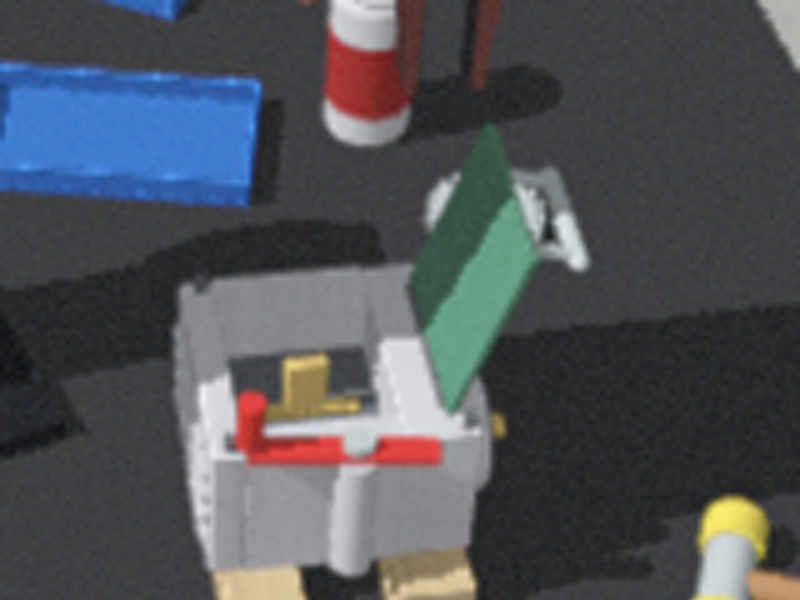

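View pics/wrist6.png

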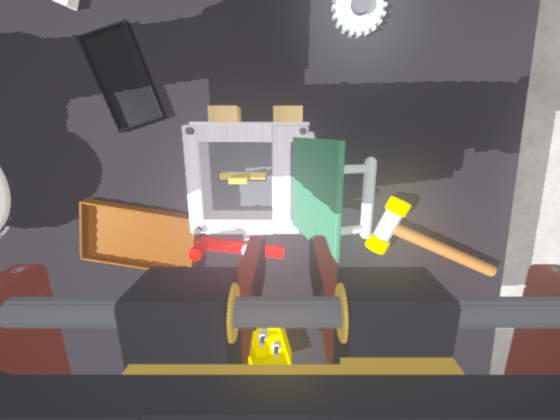

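View pics/top6.png

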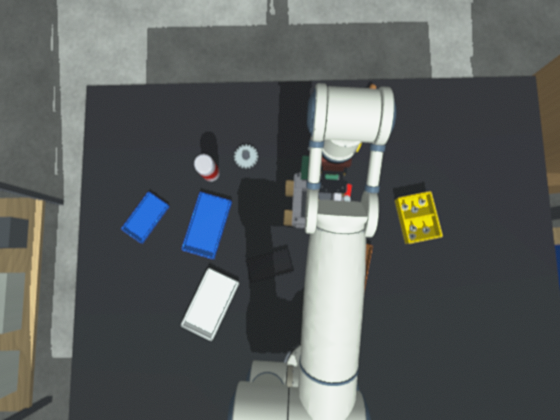

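The flap stays open, leaning well back. The tab is at (237,180) in the wrist view. I'll measure the strainer and the knob for clearance.

Run:
```python
from h import *
from fit import T
c=np.load('case.npy')
a=cv2.imread('pics/wrist6.png'); cv2.imwrite('pics/w6c.png',cv2.resize(a[120:270,175:305],None,fx=5,fy=4,interpolation=cv2.INTER_CUBIC))
for m in ((-.015,0,.138),(-.027,0,.138),(-.003,0,.138),(-.0595,-.077,.194),(-.015,0,.1)): print(m,T(c,*m[:2]),proj('wrist6.png',[*T(c,*m[:2]),m[2]]))
```

```text
(-0.015, 0, 0.138) [ 0.53522295 -0.00343026] [237.8143776  181.44654321]
(-0.027, 0, 0.138) [ 0.52325067 -0.00261512] [228.48624648 181.44674727]
(-0.003, 0, 0.138) [ 0.54719523 -0.00424541] [247.14185607 181.44633916]
(-0.0595, -0.077, 0.194) [ 0.48559524 -0.07722959] [195.0393284  254.76167889]
(-0.015, 0, 0.1) [ 0.53522295 -0.00343026] [242.12836903 176.75888067]
```

View pics/w6c.png

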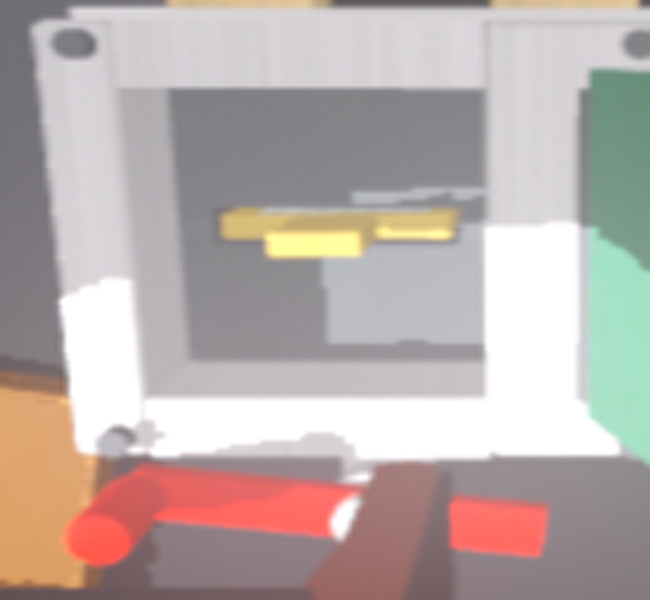

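Tab (228–248, 181) and knob (195,254) both match the predictions to 1 px. I'll turn the jaws across the tab and grip 4 mm off its centre, towards +x and a little high, so the body clears the knob.

Call:
move_arm(deltas=[[0.1,[-0.005,0.001,0],0.131],[0.1,[-0.005,0.001,0],0.131],[0.1,[-0.005,0.001,0],0.131],[0.1,[-0.005,0.001,0],0.131],[0.1,[-0.005,0.001,0],0.131],[0.1,[-0.005,0.001,0],0.131],[0.1,[-0.005,0.001,0],0.131],[0.1,[-0.005,0.001,0],0.131],[0.1,[-0.005,0.001,0],0.131],[0.1,[-0.005,0,0],0.131],[0.1,[-0.005,0,0],0.131],[0.1,[-0.001,0,0],0.131]])

```text
clock: 13.35
tcp_pos: [0.5429, -0.004, 0.5313]
ee_rot: [2.288, 2.152, 0.001]
wrist_force: [0.3, -0.5, 0.3]
width: 0.0397
```

Call:
move_arm(deltas=[[0.1,[0,0,-0.04],0],[0.1,[0,0,-0.04],0],[0.1,[0,0,-0.04],0],[0.1,[0,0,-0.03],0],[0.1,[0,0,-0.01],0],[0.1,[0,0,0],0],[0.1,[0,0,0],0]])

```text
clock: 14.05
tcp_pos: [0.5428, -0.0041, 0.3727]
ee_rot: [2.293, 2.145, 0.003]
wrist_force: [0.6, 0.0, -0.2]
width: 0.0395
```

Run:
```python
from h import *
p,R=grasp(); s=r.state(); print(p,R[:,0],np.arctan2(R[1,0],R[0,0]),s['wrist_force'],s['width'],s['clock'])
snap('wrist','wrist7.png')
print(proj('wrist7.png',[.5352,-.0034,.138]))
```

```text
[ 0.54326494 -0.00410007  0.20969039] [6.67086757e-02 9.97772495e-01 3.69878395e-05] 1.504038075543425 [ 0.61204044  0.00269854 -0.19206729] 0.039513903946330045 14.05
[287.75487365 214.28692622]
```

View pics/wrist7.png

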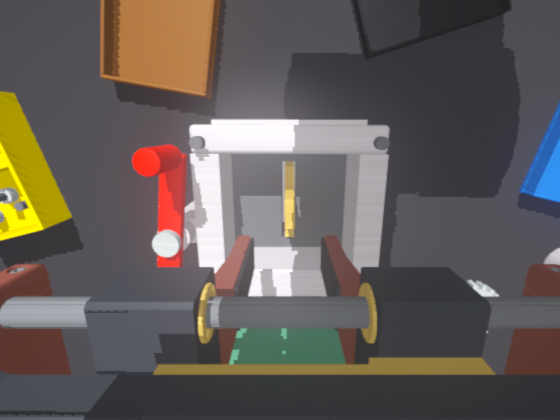

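The tab is centred between the fingers (u≈288). Descending into the well and gripping.

Call:
move_arm(deltas=[[0.1,[-0.003,0,-0.02],0],[0.1,[0,0,-0.02],0],[0.1,[0,0,-0.02],0],[0.1,[0,0,-0.015],0],[0.1,[0,0,-0.006],0],[0.1,[0,0,0],0]])

```text
clock: 14.7
tcp_pos: [0.5394, -0.0041, 0.2897]
ee_rot: [-2.294, -2.146, 0.0]
wrist_force: [1.0, -0.3, -0.3]
width: 0.0394
```

Call:
move_arm(deltas=[[1,[0,0,0],0],[1,[0,0,0],0],[1,[0,0,0],0],[1,[0,0,0],0],[1,[0,0,0],0],[1,[0,0,0],0],[1,[0,0,0],0]])

```text
clock: 15.4
tcp_pos: [0.5393, -0.004, 0.29]
ee_rot: [2.294, 2.146, 0.001]
wrist_force: [-0.6, 0.7, 2.1]
width: 0.0075
```

Run:
```python
from h import *
p,R=grasp(); s=r.state(); print(p,s['wrist_force'],s['torque'],s['width'],s['clock'])
```

```text
[ 0.53939817 -0.00402268  0.12701654] [-0.63613023  0.68581022  2.12882228] [0.06147161 0.03314457 0.02222657] 0.007541955733690591 15.4
```

Gripped at 7.5 mm. Drawing it straight up.

Call:
move_arm(deltas=[[1,[0,0,0.006],0],[1,[0,0,0.01],0],[1,[0,0,0.012],0],[1,[0,0,0.012],0],[1,[0,0,0.015],0],[1,[0,0,0.015],0],[1,[0,0,0.015],0],[1,[0,0,0.02],0],[1,[0,0,0.02],0],[1,[0,0,0.015],0],[1,[0,0,0.01],0],[1,[0,0,0],0]])

```text
clock: 16.6
tcp_pos: [0.5392, -0.0041, 0.4419]
ee_rot: [2.293, 2.144, 0.003]
wrist_force: [-0.1, -0.2, -0.9]
width: 0.008
```

Run:
```python
from h import *
p,R=grasp(); s=r.state(); print(p,s['wrist_force'],s['torque'],s['width'],s['clock'])
snap('side','side8.png')
a=cv2.imread('pics/side8.png'); cv2.imwrite('pics/side8c.png',cv2.resize(a[110:260,220:380],None,fx=4,fy=4,interpolation=cv2.INTER_CUBIC))
```

```text
[ 0.5397094  -0.00411153  0.27886054] [-0.06028304 -0.17113364 -0.94146798] [-0.00375266  0.01364732  0.0130635 ] 0.007985024207770327 16.6
```

View pics/side8c.png

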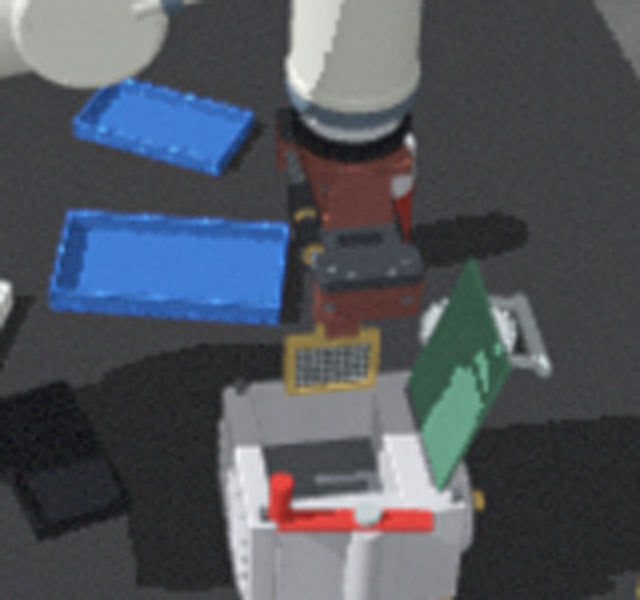

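The strainer is out and hanging upright. I'll refine the tray pose with both views before carrying it over.

Run:
```python
from h import *
a=cv2.imread('pics/side6.png'); cv2.imwrite('pics/sidetray.png',cv2.resize(a[150:210,215:310],None,fx=8,fy=8,interpolation=cv2.INTER_CUBIC))
a=cv2.imread('pics/top6.png'); cv2.imwrite('pics/toptray.png',cv2.resize(a[180:270,175:240],None,fx=6,fy=6,interpolation=cv2.INTER_CUBIC))
```

```text
(no output)
```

View pics/sidetray.png

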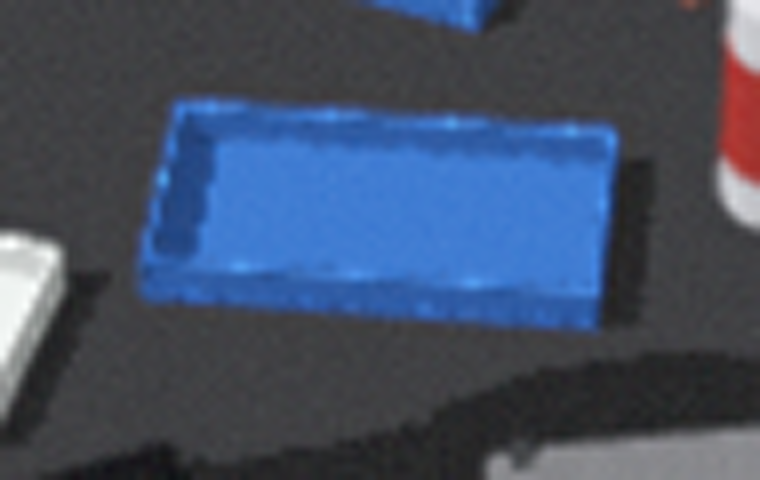

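View pics/toptray.png

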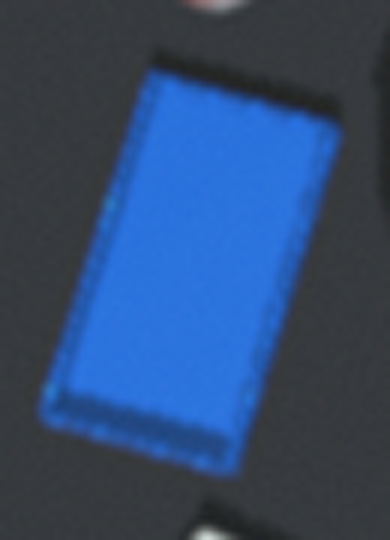

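Run:
```python
from h import *
from fit import T
from scipy.optimize import least_squares
f=lambda p,s,o:(np.array(p)+.5)/s-.5+o
X=[(.1,.055),(.1,-.055),(-.1,-.055),(-.1,.055)]
tp=[f(p,6,[175,180]) for p in [(155,68),(342,127),(236,475),(42,418)]]
sd=[f(p,8,[215,150]) for p in [(617,128),(603,292),(143,265),(178,102)]]
res=lambda c:np.concatenate([proj(n,[*T(c,*x),.022])-p for n,l in(('top6.png',tp),('side6.png',sd)) for x,p in zip(X,l)])
s=least_squares(res,[.485,.355,-.3]); print(s.x,res(s.x).reshape(-1,2).round(1)); np.save('tray.npy',s.x)
```

```text
[ 0.48773496  0.35572539 -0.29464731] [[-0.3  0.3]
 [-0.2 -0.7]
 [-0.3 -0.9]
 [ 0.3 -0.6]
 [-0.2  0.5]
 [-0.7  0.5]
 [-0.7  0.1]
 [-0.4  0.2]]
```

Call:
move_arm(deltas=[[1,[-0.002,0.015,0],-0.01],[1,[-0.004,0.03,0],-0.02],[1,[-0.004,0.03,0],-0.02],[1,[-0.005,0.035,0],-0.02],[1,[-0.005,0.035,0],-0.02],[1,[-0.005,0.035,0],-0.02],[1,[-0.005,0.035,0],-0.02],[1,[-0.005,0.035,0],-0.02],[1,[-0.005,0.035,0],-0.02],[1,[-0.004,0.03,0],-0.02],[1,[-0.003,0.025,0],-0.02],[1,[-0.0015,0.0185,0],-0.017]])

```text
clock: 17.85
tcp_pos: [0.4903, 0.3562, 0.4378]
ee_rot: [-2.522, -1.873, 0.004]
wrist_force: [0.1, 0.8, -1.0]
width: 0.0078
```

Call:
move_arm(deltas=[[1,[0,0,-0.01],0],[1,[0,0,-0.02],0],[1,[0,0,-0.02],0],[1,[0,0,-0.015],0],[1,[0,0,-0.008],0],[1,[0,0,-0.004],0],[1,[0,0,0],0],[1,[0,0,0],0],[1,[0,0,0],0],[1,[0,0,0],0]])

```text
clock: 18.85
tcp_pos: [0.4908, 0.3545, 0.3635]
ee_rot: [2.523, 1.872, 0.002]
wrist_force: [-0.1, 0.0, -1.6]
width: 0.0077
```

Run:
```python
from h import *
p,R=grasp(); s=r.state(); print(p,np.arctan2(R[1,0],R[0,0])-np.pi/2,R[:,2],s['wrist_force'],s['width'],s['clock'])
snap('side','side9.png'); snap('top','top9.png'); snap('wrist','wrist9.png')
a=cv2.imread('pics/side9.png'); cv2.imwrite('pics/side9c.png',cv2.resize(a[90:215,190:340],None,fx=5,fy=4.8,interpolation=cv2.INTER_CUBIC))
```

```text
[0.49095921 0.35460921 0.20052048] -0.29369596618200955 [ 1.15336149e-03  7.67354332e-04 -9.99999040e-01] [-0.10577116  0.03105619 -1.57018731] 0.007676193343564498 18.85
```

View pics/side9c.png

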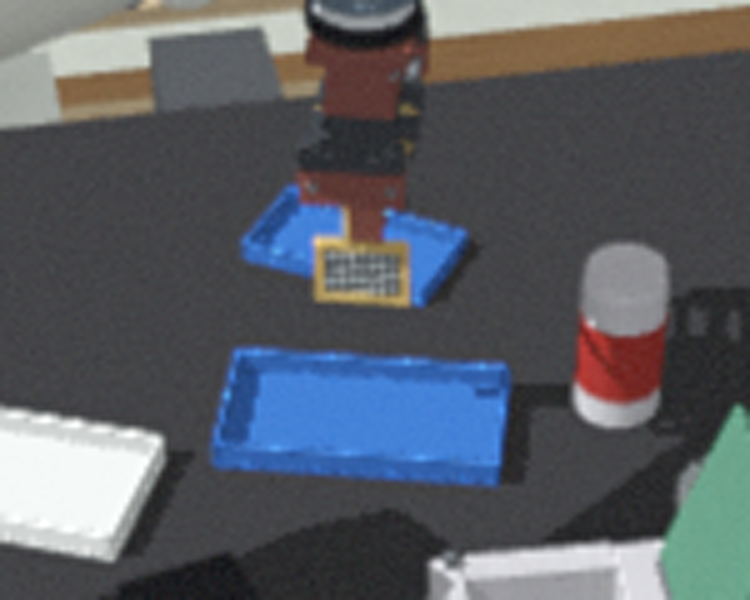

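View pics/wrist9.png

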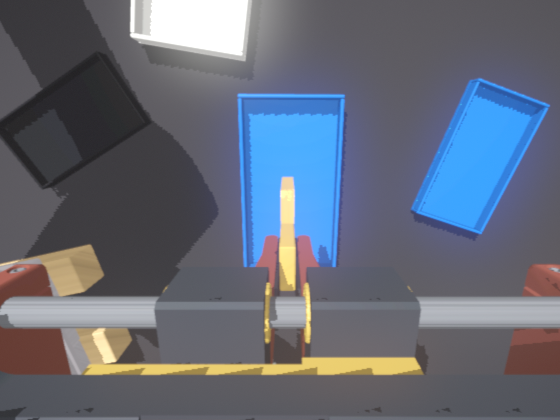

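View pics/top9.png

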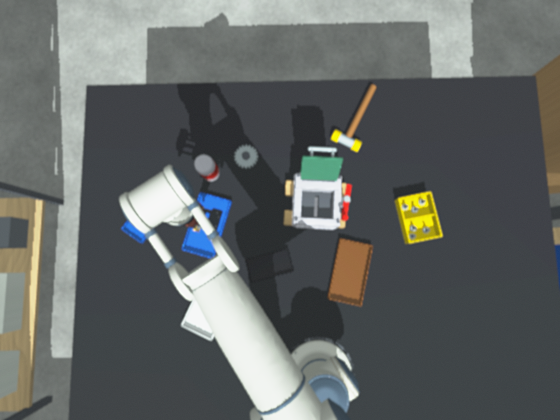

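Run:
```python
from h import *
from fit import T
from scipy.optimize import least_squares
p,R=grasp(); y=-.2937; t=np.load('tray.npy')
f=lambda p:(np.array(p)+.5)/[5,4.8]-.5+[190,90]
pts=[(-.032,0,f((313,301))),(.032,0,f((411,307))),(-.032,.05,f((314,237))),(.032,.05,f((411,243)))]
P=lambda c,dx,dz:[*T([c[0],t[1],y],dx,-.004),c[1]+dz]
res=lambda c:np.concatenate([proj('side9.png',P(c,a,b))-q for a,b,q in pts])
s=least_squares(res,[.487,.1235]); print(s.x,t,res(s.x).round(1),r.state()['joint_velocities'].round(3))
```

```text
[0.48971862 0.12413298] [ 0.48773496  0.35572539 -0.29464731] [ 0.6 -0.7 -0.2 -0.8 -0.1  0.8 -0.3  0.7] [-0.     0.002  0.004 -0.    -0.001  0.   ]
```

The strainer is upright and still. Its centre is within about 2 mm of the tray's, with its bottom edge at about 124 mm. Handing in.

```bash
python3 -c "
from bench import r
print(r.finish_job()); s=r.state(); print(s['clock'],s['width'])"
```

```text
the job is handed in; nothing more can be done
None
the job is handed in; nothing more can be done
```

The strainer is out and held upright in the gripper over the larger blue tray. I handed the job in at about 19 s.

- **Clamp lever:** I swung it by its knob until it met its stop, where the knob pushed back with about 20 N.
- **Flap:** I lifted it by the handle to roughly 1.85 rad. It stayed there after I let go. During the lift I pressed inward with up to about 22 N, so I widened the arc to ease that.
- **Strainer:** I gripped the tab about 4 mm off its centre, so the gripper's body would clear the knob, and drew it straight up.

Last checks before handing in:

| Check | Result |
|---|---|
| Strainer position | within about 2 mm of the tray's centre along x in the side picture; across y taken from the arm's pose, not measured |
| Broad side against tray length | within 0.01 rad, from the arm's pose |
| Lower edge above the table | about 124 mm |
| Gripper opening | 7.7 mm, strainer firmly held |
| Joint speeds | practically zero |
| Flap | still open in the last top picture |
| Tray and the other things | none visibly moved |

No check failed or disagreed.

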